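Stack the top-mount parts on the long-rod damper

ROBOT

A 6-joint arm with a two-finger parallel gripper is mounted at the origin on the work surface. World frame = base frame: x ahead of the robot, y to its left, z up, the work surface at z = 0. Lengths are in m, angles in rad, forces in N, time in s.
With the tool pointing down it reaches from about 0.3 to 0.875 m from the base axis. Payload 6.4 kg.
Tool frame: the origin (TCP) lies on the front face of the gripper's body, between the roots of the fingers; the fingertips stand 73 mm ahead of it and the grasp point (between the pads) lies 54 mm ahead of it; z points along the fingers, y is the direction in which the jaws open and shut (so a half turn about z gives the same grasp; the last joint's range is limited). The gripper opens to 85 mm and grips with 20 to 120 N. Pads are 22 mm wide; open, the fingers measure 114 mm over their backs; the gripper's body (76 mm by 85 mm) begins 54 mm behind the grasp point. The pads swing forward as they close: fully open they stand 13 mm farther back than shut.
Start: joints at [1.09, 0.181, 1.607, -0, 1.354, -0.206], TCP at [0.156, 0.553, 0.304] pointing down, gripper open.
Joint ranges: [-2.99, 2.99], [-0.89, 2.07], [0.3, 2.58], [-1.14, 4.28], [0, 2.63], [-3.12, 3.12]. Speed limits (rad/s): [2.57, 2.57, 3.01, 3.14, 3.14, 3.14].

INTERFACE

Orientations are given as a unit quaternion [x, y, z, w].
In Python, from rig import bot, vision gives the robot as it stands.
- The arm moves only by the tool drive_tool, never from a script. Its argument "targets" is a list of rows, each a list of 7 numbers: the shift along the tool's x, y, z in mm, then the turn, a rotation vector about the tool's x, y, z in rad, then the closure in counts, from 0 (fully open) to 255 (shut). In form: [[x, y, z, ax, ay, az, fingers], ...]. A call has 1 to 5 rows; each row shifts and turns the commanded pose from where the row before left it, along the tool's axes as they then stand; what a row does not reach is not made up. A row lasts 1/8 s, in which the tool goes at most 62.5 mm and 10.7 degrees, less where a joint would pass 70% of its speed; a pose out of reach is approached as far as the arm can. A call with a gripper value outside its range is refused whole. The fingers move at their own pace and stop on an object; "squeeze" is the grip in N (left out, the last holds). Time passes only in rows, so rows that do not move let the fingers close. It gives the time, the measured TCP pose, the force and the opening at its end, in the units of the state.
- bot.observe(): the state, without advancing time (a new reading comes with each control period).
- vision.grab_frame(name): name is "side" or "top"; returns the picture (480x640x3 uint8, blue, green, red); there is no depth.
- vision.camera_model(name): a dict with "mtx" (3x3 intrinsics, pixels), "rvec" (rotation vector, rad) and "tvec" (3), from world to camera coordinates, as OpenCV has them. Camera axes: x right, y down, z forward; pixel columns grow to the right and rows downward; lengths in m; the calibration is good to about 2 mm. A picture is of the moment at which its call begins. camera_model takes no time and is no camera call.
- bot.close_job(): hands the job in, once; it reports no verdict.
Trained networks look in the newest picture that a camera, given by its name, has taken for a name from the list of things; names that differ only in an ending like _2 or _b are one class to them, and where a whole thing is asked for, a point or a joint stands for the part that bears it (a point fixed in the world has none). Each returns a list of dicts, best first, with "p" (0 to 1); they miss things now and then, are a little off and sometimes report something else, mostly with a low value. They report only what shows in the picture. A call takes as long as a camera call. They do not tell look-alikes from the thing itself.
- vision.silhouettes(camera, query): "region" (480x640 bool, what is visible of it) and "point" ([column, row] in pixels, amid what is visible of it).
The state is a dict: "t": time; "joints": joint angles; "dq": joint speeds; "tau": joint torques, N m; "eef_pos": TCP position; "eef_rot": TCP orientation; "wrist_force": force on the tool from outside, world axes, zero at the start; "torque": the same for the moment, N m; "opening": opening from 0.0 (shut) to 1.0 (fully open).
Only numpy, scipy, OpenCV 4.12 (cv2) and the standard library are available. Lean on these libraries where they do the work, as an engineer would, in place of code of your own. Each camera call takes 0.05 s, during which the arm holds its last target.

TASK

Make up the top mount on the damper with the longer rod (the one on the square base): over its rod put first the wide flat rubber buffer, then the steel spacer tube, then the grooved bushing, and finish with the domed metal cap on top, dome up and centred. Lower each part until it rests flat on the one below, never letting it fall or tumble, and leave the wrench and the spray can where they are.

Things in the scene. Friction and masses are not known exactly. Their poses are not given: they have to be found in the camera images.
- buffer_mid (a point): wide black rubber buffer, a thick flat ring: outside diameter 64 mm, bore 30 mm, 22 mm high, loose, lying flat on the bench. Point: its centre, half-way up (11 mm above its underside); z along its axis.
- spacer_mid (a point): plain bright steel spacer tube, standing on end: outside diameter 42 mm, bore 30 mm, 28 mm high, loose. Point: its centre, half-way up (14 mm above its underside); z along its axis.
- bushing_mid (a point): off-white plastic bushing, a ring with a groove round its waist: outside diameter 54 mm (44 mm in the 6 mm wide groove at mid-height), bore 30 mm, 20 mm high, loose, lying flat; the same either way up. Point: its centre, half-way up (10 mm above its underside); z along its axis.
- cap_mid (a point): solid aluminium cap without a hole: diameter 44 mm with an upright side up to 18 mm, domed above that, 28 mm high in all, loose, standing dome up on its flat underside. Point: its centre, half-way up (14 mm above its underside); z up its axis.
- long_seat (a point): the target, fixed: damper clamped upright in a blue ring (72 mm across, top 32 mm above the bench) on a square grey base 100 x 100 x 12 mm. Its dark body, 50 mm across, ends in a flat shoulder 44 mm above the bench, from which rises the longer rod, 16 mm across, 52 mm high. Buffer and spacer leave 2 mm of rod showing, so bushing and cap just rest centred. Point: centre of the shoulder; z up.
- short_seat (a point): the other damper, not wanted: the same clamp and body but on a round grey base 104 mm across and with a short rod only 20 mm high (tip 64 mm above the bench), fixed. Point: centre of its shoulder, 44 mm above the bench; z up.
- wrench_mid (a point): bystander: steel wrench 170 mm long lying flat on the bench beyond the dampers, to be left alone. Point: near its middle, 4 mm above the bench; x along it.
- can_mid (a point): bystander: white spray can, 52 mm across and 130 mm high, standing, to be left alone. Point: its centre, 65 mm above its underside.
- bin: bystander: open red stock bin 110 x 160 x 60 mm with a few bolts, fixed to the bench. Origin: centre of its underside.
There are look-alikes about, which are no part of the job. There is more than one size of the part that bears buffer_mid; the job needs the largest. What is shaped like the part that bears cap_mid but red is not meant.

How it is judged:
By the outcome, as a careful person would: the job done as asked, in the order asked, and still so for the second after the job is handed in, with the robot touching nothing.
It also fails if it takes over 104 s, if anything falls off the work surface, if the arm or the gripper's body presses on something with over 40 N, if the wrist force passes 120 N, or if a joint passes its speed limit or range.

## Working session

There is one attempt and no reset: what is moved stays moved. The work goes in short steps, Python scripts to look and compute and a tool call to move; the robot and the scene stay as the last step left them, time stands still between calls to the robot, and variables do not carry over. Pictures are saved under pics/ and viewed, and the job is handed in when it is done.

Besides the shell and the picture viewer there is one more tool, called after ">>>" by a JSON object that holds its "method" and its "body". drive_tool: Moves the arm, as the interface text tells. Its arguments: {"type":"object","properties":{"targets":{"type":"array","items":{"type":"array","items":{"type":"number"}}},"squeeze":{"type":"number"}},"required":["targets"]}

```bash
ls; mkdir -p pics; python3 - <<'E'
from rig import bot, vision
import cv2
s=bot.observe();print({k:(s[k]) for k in s})
for n in("side","top"):
    cv2.imwrite(f"pics/{n}0.png",vision.grab_frame(n)); m=vision.camera_model(n);print(n,m)
E
```

```text
pics
{'t': 0.0, 'joints': array([ 1.08970235e+00,  1.81564337e-01,  1.60799849e+00,  1.83196641e-05,
        1.35380496e+00, -2.06308333e-01]), 'dq': array([-7.91332582e-05,  2.29251907e-04, -2.20296511e-03,  2.00772285e-03,
       -1.12175752e-03,  1.06260658e-03]), 'tau': array([-4.46597214e-04, -4.44858134e+01, -3.51338947e+01, -8.55812368e-05,
        8.89572082e-03,  5.09565416e-05]), 'eef_pos': array([0.15580374, 0.55304841, 0.30297554]), 'eef_rot': array([ 1.36962879e-01,  9.90575783e-01, -8.32646223e-04, -3.07508433e-04]), 'wrist_force': array([ 0.06943499, -1.0758972 ,  0.23176839]), 'torque': array([ 0.005433  ,  0.01361312, -0.01192458]), 'opening': 0.9956106795011286}
side {'mtx': array([[570.88455674,   0.        , 327.38695335],
       [  0.        , 570.88455674, 237.03191887],
       [  0.        ,   0.        ,   1.        ]]), 'rvec': array([ 2.27492642, -0.80103681,  0.3325152 ]), 'tvec': array([-0.45626172,  0.31968158,  0.87070103])}
top {'mtx': array([[452.70388835,   0.        , 323.51776148],
       [  0.        , 452.70388835, 240.15644884],
       [  0.        ,   0.        ,   1.        ]]), 'rvec': array([ 2.15956318, -2.15114296,  0.15349602]), 'tvec': array([0.00761019, 0.57323123, 1.05367444])}
```

View pics/side0.png

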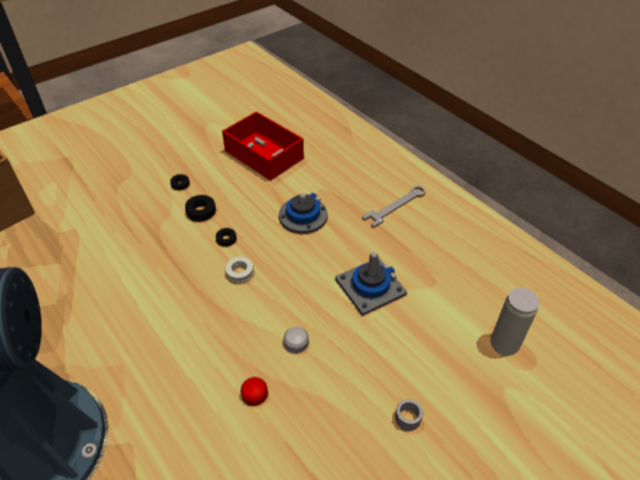

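View pics/top0.png

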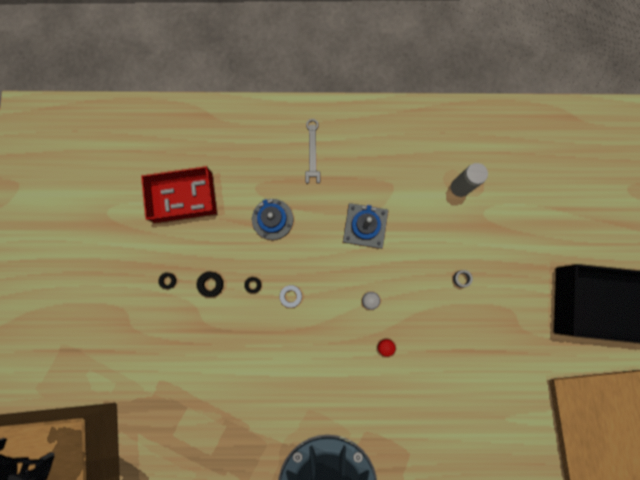

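```bash
cat > h.py <<'E'
import numpy as np, cv2
from scipy.optimize import least_squares
from rig import bot, vision
CM={n:vision.camera_model(n) for n in("side","top")}
def proj(n,P):
    m=CM[n]; return cv2.projectPoints(np.asarray(P,float).reshape(-1,3),m["rvec"],m["tvec"],m["mtx"],None)[0].reshape(-1,2)
def ring(x,y,z,d):
    a=np.linspace(0,2*np.pi,72,endpoint=False); return np.c_[x+d/2*np.cos(a),y+d/2*np.sin(a),np.full(72,z)]
def hullc(pts):
    h=cv2.convexHull(np.asarray(pts,np.float32)); m=cv2.moments(h); return np.array([m["m10"]/m["m00"],m["m01"]/m["m00"]]),m["m00"]
def cyl(x,y,prof): # prof list of (z,d)
    return np.vstack([ring(x,y,z,d) for z,d in prof])
def regc(reg):
    ys,xs=np.nonzero(reg); P=np.c_[xs,ys]
    pts=np.vstack([P+o for o in([.5,.5],[-.5,.5],[.5,-.5],[-.5,-.5])]); return hullc(pts)
def fit(obs,prof,x0=(.5,0)):
    f=lambda p:np.concatenate([hullc(proj(n,cyl(p[0],p[1],prof)))[0]-c for n,c in obs.items()])
    r=least_squares(f,x0,diff_step=1e-4); return r.x,r.fun
PROF={"buffer_mid":[(0,.064),(.022,.064)],"spacer_mid":[(0,.042),(.028,.042)],"bushing_mid":[(0,.054),(.02,.054)],
"cap_mid":[(0,.044),(.018,.044),(.0235,.036),(.0265,.02),(.028,.004)]}
def pix2w(n,uv,z):
    m=CM[n];R=cv2.Rodrigues(m["rvec"])[0];C=-R.T@m["tvec"]
    d=R.T@np.linalg.inv(m["mtx"])@np.r_[uv,1]; return C+d*(z-C[2])/d[2]
E
python3 - <<'E'
from h import *
import pickle
im={}
for n in CM: im[n]=vision.grab_frame(n)
D={}
for q in list(PROF)+["long_seat","short_seat"]:
    for n in CM:
        try:
            for r in vision.silhouettes(n,q):
                if r["region"].sum()<8: continue
                c,a=regc(r["region"]); D.setdefault((q,n),[]).append((r["p"],c,a,r["region"]))
                print(q,n,round(r["p"],2),c.round(1),a, pix2w(n,c,.012).round(3))
        except Exception as e: print(q,n,e)
pickle.dump(D,open("d.pkl","wb"))
a=cv2.resize(im["top"][180:370,140:490],None,fx=2.25,fy=2.25,interpolation=cv2.INTER_CUBIC)
cv2.imwrite("pics/topcrop.png",a)
b=cv2.resize(im["side"][160:440,160:440],None,fx=2.1,fy=2.1,interpolation=cv2.INTER_CUBIC)
cv2.imwrite("pics/sidecrop.png",b)
E
```

```text
buffer_mid side 0.82 [199.8 208.6] 674.0 [0.467 0.282 0.012]
buffer_mid side 0.68 [179.7 182.2] 288.5 [0.475 0.384 0.012]
buffer_mid side 0.53 [225.4 237.2] 385.0 [0.464 0.177 0.012]
buffer_mid top 0.82 [209.1 284.4] 536.5 [0.467 0.288 0.012]
buffer_mid top 0.55 [167.1 280.9] 272.5 [0.475 0.39  0.012]
buffer_mid top 0.55 [252.3 285. ] 262.0 [0.466 0.183 0.012]
spacer_mid side 0.78 [408.5 415.2] 755.0 [ 0.484 -0.33   0.012]
spacer_mid top 0.47 [461.9 278.4] 307.0 [ 0.484 -0.33   0.012]
bushing_mid side 0.59 [239.4 270. ] 649.0 [0.439 0.086 0.012]
bushing_mid side 0.42 [295.9 340. ] 536.0 [ 0.429 -0.108  0.012]
bushing_mid top 0.51 [290.1 296.4] 375.5 [0.438 0.09  0.012]
cap_mid side 0.88 [295.7 339.9] 539.0 [ 0.429 -0.108  0.012]
cap_mid side 0.78 [254.1 391.6] 692.5 [ 0.317 -0.145  0.012]
cap_mid top 0.73 [370.9 300.5] 287.5 [ 0.429 -0.106  0.012]
cap_mid top 0.62 [386.4 348. ] 326.5 [ 0.317 -0.142  0.012]
long_seat side 0.74 [370.8 284.3] 2756.0 [ 0.614 -0.098  0.012]
long_seat side 0.57 [408.5 415.5] 736.0 [ 0.483 -0.331  0.012]
long_seat side 0.18 [200.  207.8] 751.0 [0.468 0.284 0.012]
long_seat top 0.55 [365.3 225.4] 1692.0 [ 0.614 -0.094  0.012]
long_seat top 0.23 [370.8 300.5] 266.5 [ 0.429 -0.106  0.012]
short_seat side 0.66 [303.2 214.4] 1610.5 [0.628 0.132 0.012]
short_seat top 0.66 [271.8 219.4] 1335.0 [0.628 0.138 0.012]
short_seat top 0.61 [209.2 284.4] 574.0 [0.467 0.288 0.012]
```

View pics/topcrop.png

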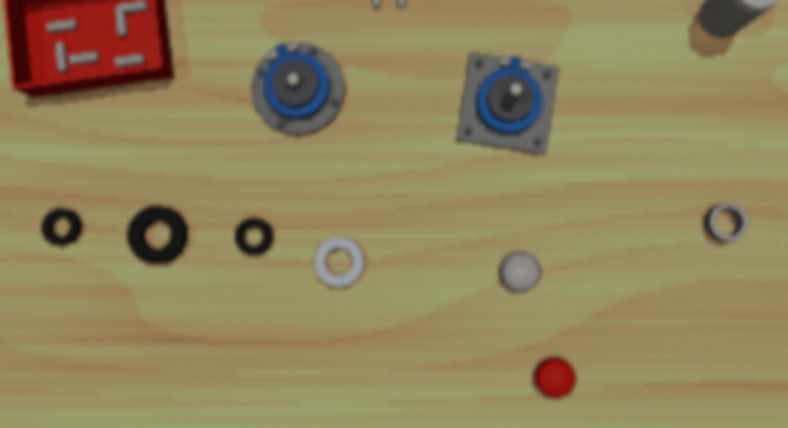

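View pics/sidecrop.png

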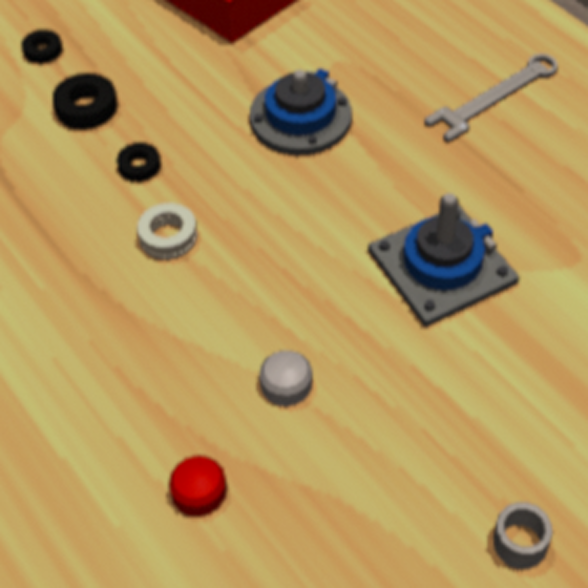

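```bash
python3 - <<'E'
from h import *
import pickle
D=pickle.load(open("d.pkl","rb"))
im={n:vision.grab_frame(n) for n in CM}
res={}
def best(q,n): 
    L=D[(q,n)]
    return max(L,key=lambda r:r[2]) if q=="buffer_mid" else L[0]
for q,p in PROF.items():
    obs={n:best(q,n)[1] for n in CM}
    x,f=fit(obs,p); print(q,(x*1000).round(1),"res px",f.round(2),[round(hullc(proj(n,cyl(*x,p)))[1]-best(q,n)[2]) for n in CM])
    print('  single',[(fit({n:c},p)[0]*1000).round(1) for n,c in obs.items()])
    res[q]=x
    for n in CM: cv2.polylines(im[n],[cv2.convexHull(proj(n,cyl(*x,p)).round().astype(np.int32))],1,(0,255,0),1)
def damp(x,y,yaw):
    a=yaw+np.pi/4+np.arange(4)*np.pi/2; r=.05*2**.5
    sq=np.c_[x+r*np.cos(a),y+r*np.sin(a)]
    return np.vstack([np.c_[sq,np.zeros(4)],np.c_[sq,np.full(4,.012)],cyl(x,y,[(.032,.072),(.044,.05),(.096,.016)])])
def second(n,yaw):
    pass
reg=D[("long_seat","top")][0][3].astype(np.uint8)
cn=cv2.findContours(reg,0,2)[0]; cn=max(cn,key=len); print(cv2.minAreaRect(cn))
for yaw in np.radians([-8]):
    f=lambda p:np.concatenate([hullc(proj(n,damp(p[0],p[1],yaw)))[0]-D[("long_seat",n)][0][1] for n in CM])
    r=least_squares(f,(.61,-.09),diff_step=1e-4);print("long",(r.x*1000).round(1),r.fun.round(2))
    for n in CM:
        g=lambda p:hullc(proj(n,damp(p[0],p[1],yaw)))[0]-D[("long_seat",n)][0][1]
        print(n,(least_squares(g,(.61,-.09),diff_step=1e-4).x*1000).round(1))
res["long"]=r.x
x,y=r.x
def dr(n,P,c): cv2.polylines(im[n],[proj(n,P).round().astype(np.int32)],1,c,1)
for n in CM:
    for z,d in((.032,.072),(.044,.05),(.044,.016),(.096,.016)): dr(n,ring(x,y,z,d),(0,255,255))
    P=damp(x,y,yaw); dr(n,P[4:8],(0,255,0))
pickle.dump(res,open("res.pkl","wb"))
cv2.imwrite("pics/o1.png",np.hstack([cv2.resize(im["side"][230:330,320:420],(400,400),interpolation=cv2.INTER_CUBIC),cv2.resize(im["top"][190:260,330:400],(400,400),interpolation=cv2.INTER_CUBIC)]))
E
```

```text
buffer_mid [467.4 286.1] res px [-0.54 -0.62  0.7  -0.21] [50, 66]
  single [array([467.3, 283.7]), array([466.8, 287.8])]
spacer_mid [ 483.3 -330.2] res px [-0.14 -0.4   0.61  0.19] [1, -13]
  single [array([ 483. , -330.8]), array([ 483.8, -328.7])]
bushing_mid [439.6  89. ] res px [-0.5  -0.17  0.47 -0.43] [13, 26]
  single [array([440.1,  88.1]), array([438.5,  90.1])]
cap_mid [ 429.8 -106.2] res px [-0.1   0.08  0.01 -0.17] [30, -14]
  single [array([ 430. , -106.2]), array([ 429.4, -106.2])]
((365.0000305175781, 225.0), (41.09975051879883, 41.42854309082031), 9.462322235107422)
long [615.4 -96. ] [-0.27 -0.45  0.62  0.02]
side [615.1 -97.1]
top [615.4 -94.5]
```

View pics/o1.png

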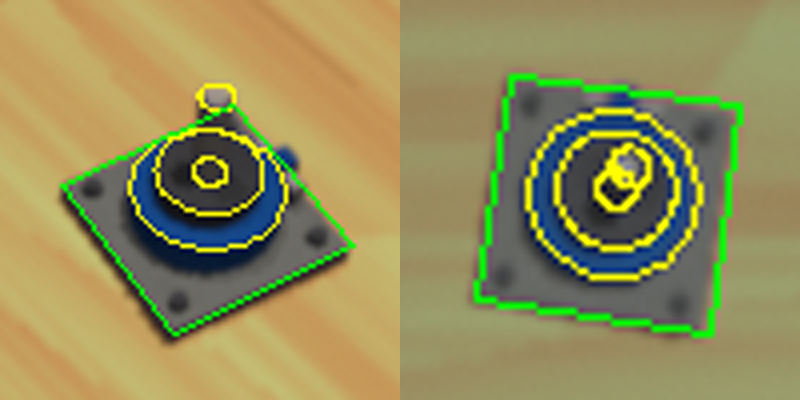

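Candidate buffers, in the top view: (167,281), (209,284) and (252,285). The middle one fits because its area is about 540 px against about 265 px, and the crop confirms it is clearly the widest. Candidate caps: grey at (371,300) and red at (386,348). The grey one is meant. The target is the square base at (365,225), and the fitted overlay sits well on it.

>>> {"method": "drive_tool", "body": {"targets": [[0,0,0,0,0,-0.1375,0],[0,0,0,0,0,-0.1375,0],[-39,-33,15,0,0,0,0],[-39,-33,15,0,0,0,0],[-39,-33,15,0,0,0,0]], "squeeze": 40}}

```text
t: 1.52
eef_pos: [0.2739, 0.4535, 0.2586]
eef_rot: [-0.0, 1.0, 0.0, 0.0]
wrist_force: [0.1, 0.8, 0.5]
opening: 1.004
```

>>> {"method": "drive_tool", "body": {"targets": [[-39,-33,25,0,0,0,0],[-39,-33,25,0,0,0,0],[-39,-33,25,0,0,0,0],[-39,-33,20,0,0,0,0],[-38,-35,20,0,0,0,0]]}}

```text
t: 2.15
eef_pos: [0.4684, 0.2864, 0.1434]
eef_rot: [-0.0, 1.0, 0.0, 0.0]
wrist_force: [0.5, 0.8, -0.1]
opening: 1.001
```

>>> {"method": "drive_tool", "body": {"targets": [[1,0,30,0,0,0,0],[0,0,28,0,0,0,0],[0,0,15,0,0,0,0],[0,0,0,0,0,0,40],[0,0,0,0,0,0,120]], "squeeze": 40}}

```text
t: 2.78
eef_pos: [0.4668, 0.288, 0.0722]
eef_rot: [-0.0, 1.0, 0.0, 0.001]
wrist_force: [1.3, 0.8, -0.8]
opening: 0.721
```

>>> {"method": "drive_tool", "body": {"targets": [[0,0,0,0,0,0,120],[0,0,0,0,0,0,120],[0,0,0,0,0,0,120]]}}

```text
t: 3.15
eef_pos: [0.4666, 0.2878, 0.0718]
eef_rot: [-0.0, 1.0, 0.0, 0.001]
wrist_force: [-1.9, 0.5, 7.0]
opening: 0.721
```

```bash
python3 - <<'E'
from h import *
im=vision.grab_frame("side")
cv2.imwrite("pics/g1.png",cv2.resize(im[100:300,100:360],None,fx=3,fy=3))
E
```

```text
(no output)
```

View pics/g1.png

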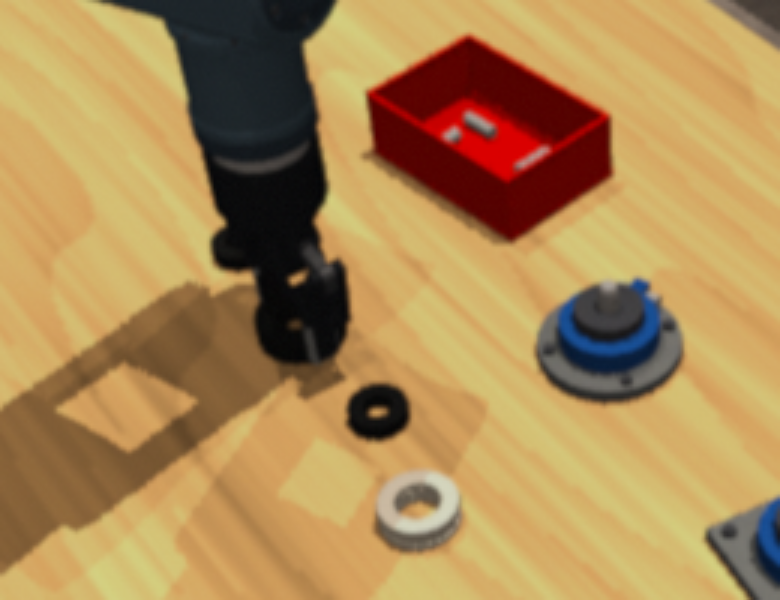

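Gripped at about 61 mm opening. The hand is over the middle black ring, and the small ring at (377,410) in the crop is untouched. Next I lift it and carry it over.

>>> {"method": "drive_tool", "body": {"targets": [[0,0,-15,0,0,0,120],[0,0,-40,0,0,0,120],[-10,-20,-50,0,0,0,120],[-20,-48,0,0,0,0,120],[-20,-50,0,0,0,0,120]]}}

```text
t: 3.82
eef_pos: [0.5169, 0.1687, 0.1778]
eef_rot: [-0.001, 1.0, 0.0, 0.001]
wrist_force: [1.4, -0.0, -0.7]
opening: 0.719
```

>>> {"method": "drive_tool", "body": {"targets": [[-20,-50,0,0,0,0,120],[-20,-50,0,0,0,0,120],[-20,-50,0,0,0,0,120],[-20,-50,0,0,0,0,120],[-18,-46,0,0,0,0,120]]}}

```text
t: 4.45
eef_pos: [0.6146, -0.0784, 0.1767]
eef_rot: [0.0, 1.0, -0.0, 0.0]
wrist_force: [0.4, 0.2, -0.2]
opening: 0.722
```

>>> {"method": "drive_tool", "body": {"targets": [[0,-20,0,0,0,0,120],[0,0,0,0,0,0,120]]}}

```text
t: 4.7
eef_pos: [0.6137, -0.0974, 0.176]
eef_rot: [0.001, 1.0, 0.0, -0.0]
wrist_force: [0.5, -0.1, -0.8]
opening: 0.722
```

```bash
python3 - <<'E'
from h import *
im=vision.grab_frame("side");t=vision.grab_frame("top")
cv2.imwrite("pics/g2.png",np.hstack([cv2.resize(im[140:340,270:470],(400,400)),cv2.resize(t[160:290,300:430],(400,400))]))
for n in CM:
    for r in vision.silhouettes(n,"buffer_mid"):
        if r["p"]>.3: print(n,r["p"],r["point"],regc(r["region"])[1])
print(bot.observe()["eef_pos"])
E
```

```text
side 0.96 [369.7, 249.6] 750.5
side 0.65 [181.7, 180.0] 289.0
side 0.52 [224.7, 237.5] 348.5
top 0.77 [166.6, 277.4] 285.5
top 0.54 [252.9, 284.8] 249.0
top 0.51 [369.5, 226.5] 171.0
[ 0.61370466 -0.09478729  0.17588528]
```

View pics/g2.png

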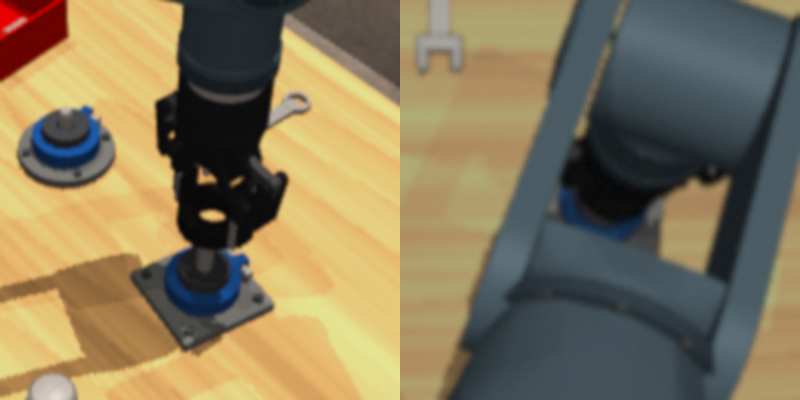

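>>> {"method": "drive_tool", "body": {"targets": [[0,0,15,0,0,0,120],[0,0,15,0,0,0,120],[0,0,15,0,0,0,120],[0,0,8,0,0,0,120],[0,0,2,0,0,0,120]]}}

```text
t: 5.52
eef_pos: [0.6137, -0.0964, 0.1198]
eef_rot: [-0.0, 1.0, 0.0, -0.001]
wrist_force: [-0.5, -0.1, -1.5]
opening: 0.718
```

>>> {"method": "drive_tool", "body": {"targets": [[0,0,2,0,0,0,120],[0,0,0,0,0,0,120]]}}

```text
t: 5.78
eef_pos: [0.6144, -0.0966, 0.1193]
eef_rot: [-0.0, 1.0, -0.0, 0.0]
wrist_force: [-0.9, 0.0, -1.0]
opening: 0.719
```

```bash
python3 - <<'E'
from h import *
for i in range(4):
    im=vision.grab_frame("side"); s=bot.observe(); print(s["eef_pos"].round(4),s["wrist_force"].round(1))
cv2.imwrite("pics/g3.png",cv2.resize(im[180:330,300:450],(600,600)))
E
```

```text
[ 0.6144 -0.0966  0.1193] [-0.6 -0.1 -0.7]
[ 0.6144 -0.0966  0.1194] [-0.6 -0.4 -0.6]
[ 0.6144 -0.0966  0.1194] [ 0.9  1.4 -0.4]
[ 0.6144 -0.0965  0.1193] [ 0.1 -0.1  0.2]
```

View pics/g3.png

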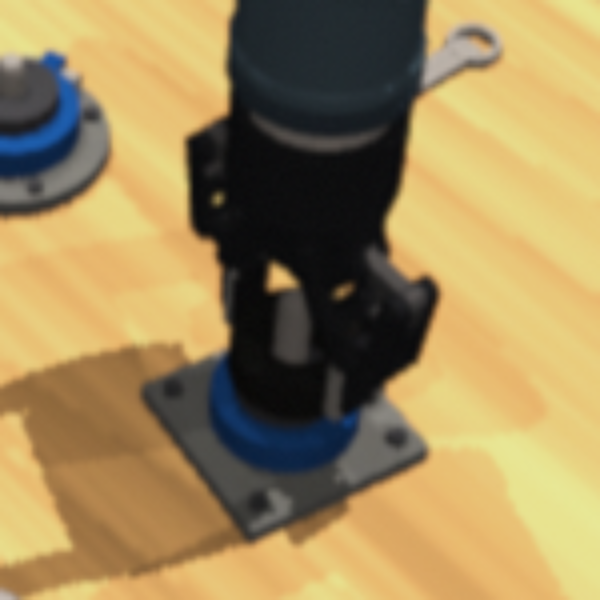

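Rod through the bore, with about 3 mm still to go. I lower in 1 mm steps.

>>> {"method": "drive_tool", "body": {"targets": [[0,0,1,0,0,0,120],[0,0,1,0,0,0,120],[0,0,0,0,0,0,120]]}}

```text
t: 6.35
eef_pos: [0.6141, -0.0964, 0.1167]
eef_rot: [-0.0, 1.0, 0.0, -0.0]
wrist_force: [-0.4, 0.0, -1.1]
opening: 0.725
```

>>> {"method": "drive_tool", "body": {"targets": [[0,0,1,0,0,0,120],[0,0,0,0,0,0,120]]}}

```text
t: 6.6
eef_pos: [0.6142, -0.0965, 0.1159]
eef_rot: [-0.0, 1.0, -0.0, 0.0]
wrist_force: [0.8, -0.5, -0.1]
opening: 0.724
```

>>> {"method": "drive_tool", "body": {"targets": [[0,0,1,0,0,0,120],[0,0,0,0,0,0,120]]}}

```text
t: 6.85
eef_pos: [0.6142, -0.0965, 0.1158]
eef_rot: [-0.0, 1.0, -0.0, -0.0]
wrist_force: [-4.2, 1.2, 6.6]
opening: 0.724
```

Contact at TCP z = 0.1158, exactly as expected. Releasing.

>>> {"method": "drive_tool", "body": {"targets": [[0,0,0,0,0,0,60],[0,0,0,0,0,0,0],[0,0,0,0,0,0,0],[0,0,-20,0,0,0,0],[0,0,-50,0,0,0,0]]}}

```text
t: 7.48
eef_pos: [0.6126, -0.096, 0.184]
eef_rot: [-0.0, 1.0, 0.001, -0.003]
wrist_force: [1.3, -0.4, 0.2]
opening: 0.996
```

>>> {"method": "drive_tool", "body": {"targets": [[0,-20,-20,0,0,0,0],[25,-50,0,0,0,0,0],[25,-50,0,0,0,0,0],[25,-50,0,0,0,0,0],[25,-50,0,0,0,0,0]]}}

```text
t: 8.1
eef_pos: [0.5136, -0.3182, 0.2068]
eef_rot: [-0.0, 1.0, -0.001, 0.001]
wrist_force: [0.1, -1.0, -0.1]
opening: 1.006
```

```bash
python3 - <<'E'
from h import *
s=vision.grab_frame("side"); t=vision.grab_frame("top")
x,y=.6154,-.096
for n,im in(("side",s),("top",t)):
    for z,d in((.044,.064),(.066,.064),(.066,.030)): cv2.polylines(im,[proj(n,ring(x,y,z,d)).round().astype(np.int32)],1,(0,255,255),1)
    for r in vision.silhouettes(n,"buffer_mid"):
        if r["p"]>.3: print(n,r["p"],r["point"],regc(r["region"])[1])
cv2.imwrite("pics/g4.png",np.hstack([cv2.resize(s[230:330,320:420],(400,400),interpolation=2),cv2.resize(t[190:260,330:400],(400,400),interpolation=2)]))
print(bot.observe()["eef_pos"])
E
```

```text
side 0.86 [374.3, 272.2] 955.0
side 0.82 [225.2, 238.6] 365.5
side 0.78 [179.7, 182.7] 274.5
top 0.8 [165.0, 278.1] 273.5
top 0.77 [375.7, 218.2] 602.0
top 0.59 [370.5, 300.7] 279.0
top 0.49 [256.1, 288.0] 252.5
[ 0.51393723 -0.31759387  0.2061982 ]
```

View pics/g4.png

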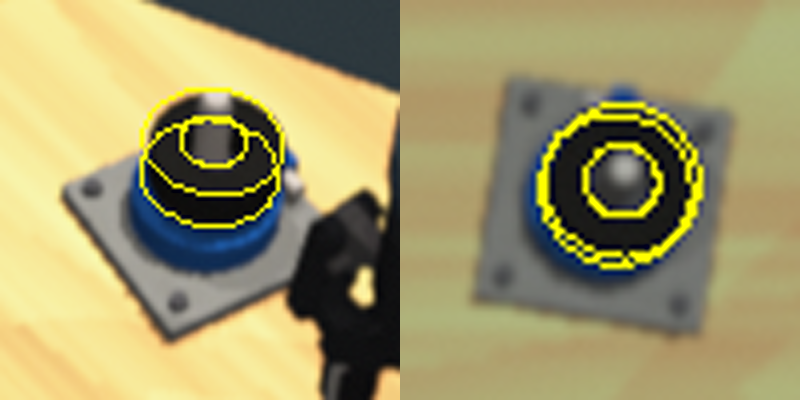

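The buffer is seated flat and centred on the long damper; the overlay rings match in both views. Next, the spacer.

>>> {"method": "drive_tool", "body": {"targets": [[31,-12.5,20,0,0,0,0],[0,0,40,0,0,0,0],[0,0,40,0,0,0,0],[0,0,29,0,0,0,0],[0,0,0,0,0,0,0]]}}

```text
t: 8.93
eef_pos: [0.4828, -0.3263, 0.074]
eef_rot: [-0.001, 1.0, 0.002, -0.002]
wrist_force: [-0.8, 0.3, -0.5]
opening: 1.0
```

>>> {"method": "drive_tool", "body": {"targets": [[0,0,0,0,0,0,100],[0,0,0,0,0,0,180],[0,0,0,0,0,0,180],[0,0,0,0,0,0,180],[0,0,0,0,0,0,180]]}}

```text
t: 9.55
eef_pos: [0.4842, -0.3297, 0.0779]
eef_rot: [-0.0, 1.0, -0.001, 0.001]
wrist_force: [0.2, 1.1, 5.5]
opening: 0.472
```

>>> {"method": "drive_tool", "body": {"targets": [[0,0,-12,0,0,0,180],[0,0,-45,0,0,0,180],[-10,20,-55,0,0,0,180],[-25,44,-8,0,0,0,180],[-25,44,0,0,0,0,180]]}}

```text
t: 10.18
eef_pos: [0.5444, -0.2207, 0.1989]
eef_rot: [0.001, 1.0, -0.001, 0.002]
wrist_force: [0.2, 0.3, -1.8]
opening: 0.472
```

>>> {"method": "drive_tool", "body": {"targets": [[-25,44,0,0,0,0,180],[-25,44,0,0,0,0,180],[-22,38,0,0,0,0,180],[0,0,0,0,0,0,180],[0,0,0,0,0,0,180]]}}

```text
t: 10.8
eef_pos: [0.6149, -0.0951, 0.1964]
eef_rot: [-0.0, 1.0, -0.0, -0.0]
wrist_force: [0.2, -0.5, -2.2]
opening: 0.47
```

```bash
python3 - <<'E'
from h import *
s=vision.grab_frame("side"); print(bot.observe()["eef_pos"],bot.observe()["opening"])
cv2.imwrite("pics/g5.png",cv2.resize(s[180:330,300:450],(600,600)))
E
```

```text
[ 0.61477212 -0.09564436  0.19624807] 0.46981512865736386
```

View pics/g5.png

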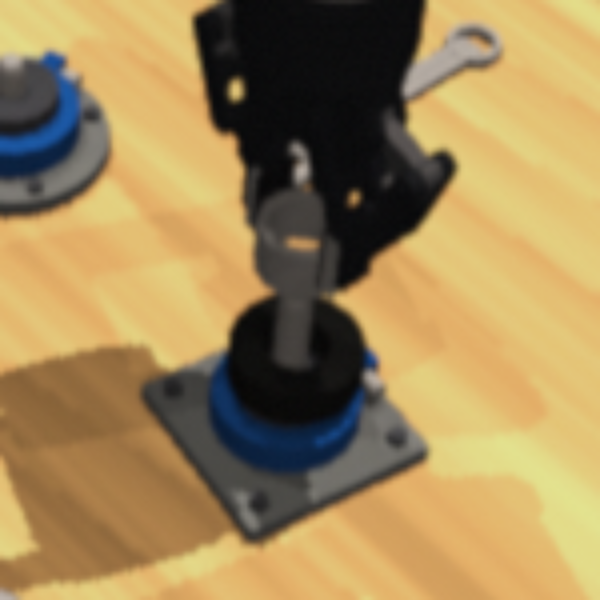

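The spacer hangs level above the rod, and its opening is visible around the rod line. Lowering.

>>> {"method": "drive_tool", "body": {"targets": [[-1,0,12,0,0,0,180],[0,0,14,0,0,0,180],[0,0,14,0,0,0,180],[0,0,8,0,0,0,180],[0,0,0,0,0,0,180]]}}

```text
t: 11.48
eef_pos: [0.6156, -0.0948, 0.1466]
eef_rot: [-0.0, 1.0, 0.0, -0.001]
wrist_force: [0.7, 0.1, -1.5]
opening: 0.469
```

>>> {"method": "drive_tool", "body": {"targets": [[0,0,1,0,0,0,180],[0,0,1,0,0,0,180],[0,0,0,0,0,0,180]]}}

```text
t: 11.85
eef_pos: [0.6163, -0.095, 0.1463]
eef_rot: [-0.0, 1.0, -0.0, 0.0]
wrist_force: [0.4, -0.9, -0.5]
opening: 0.466
```

>>> {"method": "drive_tool", "body": {"targets": [[0,0,1,0,0,0,180],[0,0,0,0,0,0,180],[0,0,0,0,0,0,180]]}}

```text
t: 12.22
eef_pos: [0.6162, -0.095, 0.1449]
eef_rot: [-0.0, 1.0, -0.0, 0.0]
wrist_force: [0.5, -0.3, -1.2]
opening: 0.468
```

>>> {"method": "drive_tool", "body": {"targets": [[0,0,1,0,0,0,180],[0,0,0,0,0,0,180],[0,0,0,0,0,0,180]]}}

```text
t: 12.6
eef_pos: [0.6162, -0.095, 0.1439]
eef_rot: [-0.0, 1.0, -0.0, 0.0]
wrist_force: [-0.2, 0.8, -1.7]
opening: 0.47
```

>>> {"method": "drive_tool", "body": {"targets": [[0,0,1,0,0,0,180],[0,0,0,0,0,0,180],[0,0,0,0,0,0,180]]}}

```text
t: 12.98
eef_pos: [0.6163, -0.095, 0.1439]
eef_rot: [-0.0, 1.0, -0.0, 0.0]
wrist_force: [-3.7, 0.7, 6.4]
opening: 0.471
```

>>> {"method": "drive_tool", "body": {"targets": [[0,0,0,0,0,0,100],[0,0,0,0,0,0,0],[0,0,0,0,0,0,0],[0,0,0,0,0,0,0],[0,0,-20,0,0,0,0]]}}

```text
t: 13.6
eef_pos: [0.615, -0.0946, 0.1617]
eef_rot: [-0.0, 1.0, 0.001, -0.002]
wrist_force: [1.3, -0.4, 0.5]
opening: 1.0
```

>>> {"method": "drive_tool", "body": {"targets": [[0,0,-40,0,0,0,0],[32,34,-20,0,0,0,0],[36,37,0,0,0,0,0],[36,37,0,0,0,0,0],[36,37,0,0,0,0,0]]}}

```text
t: 14.22
eef_pos: [0.4754, 0.0509, 0.2245]
eef_rot: [0.0, 1.0, -0.0, 0.001]
wrist_force: [0.3, 0.4, -0.3]
opening: 1.0
```

>>> {"method": "drive_tool", "body": {"targets": [[36,38,20,0,0,0,0],[0,0,40,0,0,0,0],[0,0,0,0,0,0,0]]}}

```text
t: 14.6
eef_pos: [0.4385, 0.0885, 0.1621]
eef_rot: [-0.001, 1.0, 0.0, -0.002]
wrist_force: [-0.7, -0.5, -0.7]
opening: 1.0
```

```bash
python3 - <<'E'
from h import *
s=vision.grab_frame("side"); t=vision.grab_frame("top")
x,y=.6154,-.096
for n,im in(("side",s),("top",t)):
    for z,d in((.066,.042),(.094,.042),(.094,.030)): cv2.polylines(im,[proj(n,ring(x,y,z,d)).round().astype(np.int32)],1,(0,255,255),1)
cv2.imwrite("pics/g6.png",np.hstack([cv2.resize(s[220:320,320:420],(400,400),interpolation=2),cv2.resize(t[190:260,330:400],(400,400),interpolation=2)]))
print(bot.observe()["eef_pos"])
for r in vision.silhouettes("side","bushing_mid"): print(r["p"],r["point"],regc(r["region"]))
E
```

```text
[0.4411158  0.08776196 0.16440518]
0.85 [243.8, 265.8] (array([239.30204242, 270.05511914]), 636.5)
```

View pics/g6.png

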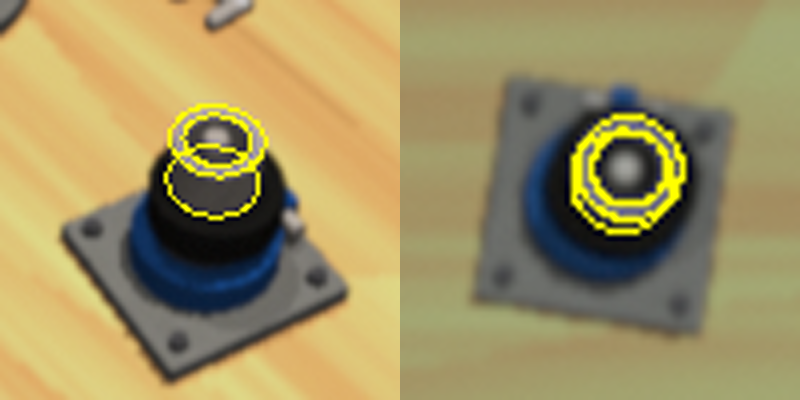

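The spacer is seated and matches the expected outline. Next, the bushing.

>>> {"method": "drive_tool", "body": {"targets": [[1.5,1,40,0,0,0,0],[0,0,40,0,0,0,0],[0,0,9,0,0,0,0],[0,0,0,0,0,0,60],[0,0,0,0,0,0,150]]}}

```text
t: 15.38
eef_pos: [0.4402, 0.0888, 0.0758]
eef_rot: [0.0, 1.0, -0.0, 0.002]
wrist_force: [-9.3, -1.3, 28.0]
opening: 0.612
```

>>> {"method": "drive_tool", "body": {"targets": [[0,0,0,0,0,0,150],[0,0,0,0,0,0,150],[0,0,0,0,0,0,150]]}}

```text
t: 15.75
eef_pos: [0.4402, 0.0888, 0.0761]
eef_rot: [-0.0, 1.0, -0.0, 0.002]
wrist_force: [-1.4, -0.6, 5.8]
opening: 0.609
```

>>> {"method": "drive_tool", "body": {"targets": [[0,0,0,0,0,0,150]]}}

```text
t: 15.88
eef_pos: [0.4402, 0.0888, 0.0761]
eef_rot: [-0.0, 1.0, -0.0, 0.002]
wrist_force: [-1.6, -0.9, 6.7]
opening: 0.606
```

>>> {"method": "drive_tool", "body": {"targets": [[0,0,-12,0,0,0,150],[0,0,-50,0,0,0,150],[-15,-15,-58,0,0,0,150],[-35,-37,-4,0,0,0,150],[-35,-37,0,0,0,0,150]]}}

```text
t: 16.5
eef_pos: [0.5256, -0.0009, 0.2015]
eef_rot: [-0.001, 1.0, -0.001, 0.003]
wrist_force: [0.9, 0.5, 0.2]
opening: 0.606
```

>>> {"method": "drive_tool", "body": {"targets": [[-35,-37,0,0,0,0,150],[-35,-37,0,0,0,0,150],[-21,-21,0,0,0,0,150],[0,0,0,0,0,0,150],[0,0,0,0,0,0,150]]}}

```text
t: 17.12
eef_pos: [0.6141, -0.0944, 0.1985]
eef_rot: [-0.0, 1.0, 0.0, -0.0]
wrist_force: [-0.3, 0.7, -1.2]
opening: 0.609
```

>>> {"method": "drive_tool", "body": {"targets": [[0,0,0,0,0,0,150]]}}

```text
t: 17.25
eef_pos: [0.614, -0.0939, 0.1983]
eef_rot: [-0.001, 1.0, 0.0, -0.0]
wrist_force: [-0.4, 0.3, -1.2]
opening: 0.604
```

```bash
python3 - <<'E'
from h import *
s=vision.grab_frame("side"); print(bot.observe()["eef_pos"],bot.observe()["opening"])
cv2.imwrite("pics/g7.png",cv2.resize(s[180:330,300:450],(600,600)))
E
```

```text
[ 0.61409915 -0.09395092  0.19823232] 0.606610177754283
```

View pics/g7.png

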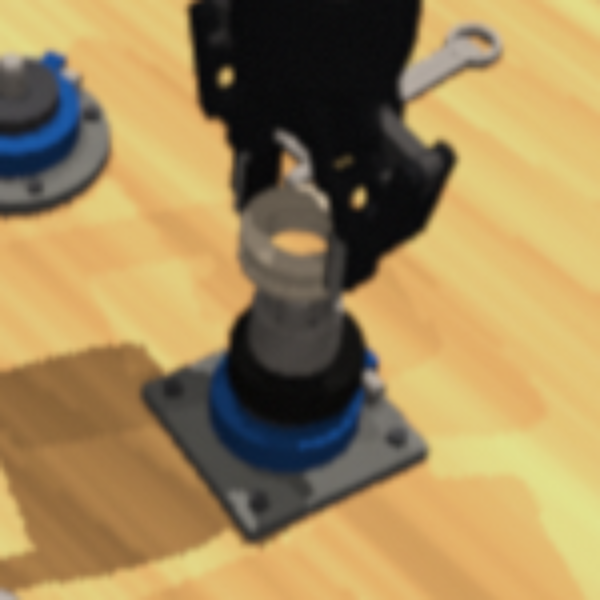

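>>> {"method": "drive_tool", "body": {"targets": [[-2,-1.5,8,0,0,0,150],[0,0,10,0,0,0,150],[0,0,5,0,0,0,150],[0,0,0,0,0,0,150],[0,0,0,0,0,0,150]]}}

```text
t: 17.92
eef_pos: [0.6168, -0.0965, 0.175]
eef_rot: [-0.0, 1.0, -0.0, 0.0]
wrist_force: [-0.3, 0.7, -0.0]
opening: 0.606
```

>>> {"method": "drive_tool", "body": {"targets": [[0,0,1,0,0,0,150],[0,0,0,0,0,0,150],[0,0,0,0,0,0,150]]}}

```text
t: 18.3
eef_pos: [0.6167, -0.0965, 0.174]
eef_rot: [-0.0, 1.0, -0.0, 0.0]
wrist_force: [0.1, 0.7, -1.6]
opening: 0.607
```

>>> {"method": "drive_tool", "body": {"targets": [[0,0,1,0,0,0,150],[0,0,0,0,0,0,150],[0,0,0,0,0,0,150]]}}

```text
t: 18.68
eef_pos: [0.6167, -0.0965, 0.1729]
eef_rot: [-0.0, 1.0, -0.0, -0.0]
wrist_force: [0.6, -0.0, 0.0]
opening: 0.61
```

>>> {"method": "drive_tool", "body": {"targets": [[0.7,0.8,1,0,0,0,150],[0,0,1,0,0,0,150],[0,0,0,0,0,0,150],[0,0,0,0,0,0,150]]}}

```text
t: 19.18
eef_pos: [0.616, -0.0957, 0.1709]
eef_rot: [-0.0, 1.0, -0.0, -0.0]
wrist_force: [0.5, -0.0, -0.1]
opening: 0.613
```

>>> {"method": "drive_tool", "body": {"targets": [[0,0,1,0,0,0,150],[0,0,0,0,0,0,150],[0,0,0,0,0,0,150]]}}

```text
t: 19.55
eef_pos: [0.6161, -0.0957, 0.1702]
eef_rot: [-0.0, 1.0, -0.0, 0.0]
wrist_force: [-0.2, 0.9, 1.7]
opening: 0.611
```

>>> {"method": "drive_tool", "body": {"targets": [[0,0,0.7,0,0,0,150],[0,0,0,0,0,0,150],[0,0,0,0,0,0,150]]}}

```text
t: 19.92
eef_pos: [0.6162, -0.0957, 0.1701]
eef_rot: [-0.0, 1.0, -0.0, 0.0]
wrist_force: [-1.7, 1.5, 6.5]
opening: 0.604
```

>>> {"method": "drive_tool", "body": {"targets": [[0,0,0,0,0,0,60],[0,0,0,0,0,0,0],[0,0,0,0,0,0,0],[0,0,0,0,0,0,0],[0,0,-20,0,0,0,0]]}}

```text
t: 20.55
eef_pos: [0.6148, -0.0953, 0.188]
eef_rot: [-0.0, 1.0, 0.001, -0.002]
wrist_force: [-0.8, 1.3, 0.5]
opening: 1.006
```

>>> {"method": "drive_tool", "body": {"targets": [[0,0,-45,0,0,0,0],[36,-2,0,0,0,0,0],[50,-3,0,0,0,0,0],[50,-3,10,0,0,0,0],[50,-2.5,20,0,0,0,0]]}}

```text
t: 21.18
eef_pos: [0.4296, -0.1067, 0.2061]
eef_rot: [-0.0, 1.0, -0.001, 0.002]
wrist_force: [-0.5, -0.6, -0.7]
opening: 0.997
```

>>> {"method": "drive_tool", "body": {"targets": [[0,0,40,0,0,0,0],[0,0,0,0,0,0,0]]}}

```text
t: 21.42
eef_pos: [0.4286, -0.1057, 0.1636]
eef_rot: [0.0, 1.0, 0.001, -0.001]
wrist_force: [0.9, -0.3, 0.5]
opening: 0.998
```

```bash
python3 - <<'E'
from h import *
s=vision.grab_frame("side"); t=vision.grab_frame("top")
x,y=.6154,-.096
for n,im in(("side",s),("top",t)):
    for z,d in((.094,.054),(.114,.054),(.114,.030)): cv2.polylines(im,[proj(n,ring(x,y,z,d)).round().astype(np.int32)],1,(0,255,255),1)
cv2.imwrite("pics/g8.png",np.hstack([cv2.resize(s[220:320,320:420],(400,400),interpolation=2),cv2.resize(t[190:260,330:400],(400,400),interpolation=2)]))
print(bot.observe()["eef_pos"])
for r in vision.silhouettes("side","cap_mid"): print(r["p"],r["point"],regc(r["region"]))
E
```

```text
[ 0.43100235 -0.10665915  0.16576454]
0.93 [254.7, 392.4] (array([253.93740795, 391.50098184]), 679.0)
0.71 [296.2, 339.7] (array([295.78550075, 340.27698057]), 557.5)
```

View pics/g8.png

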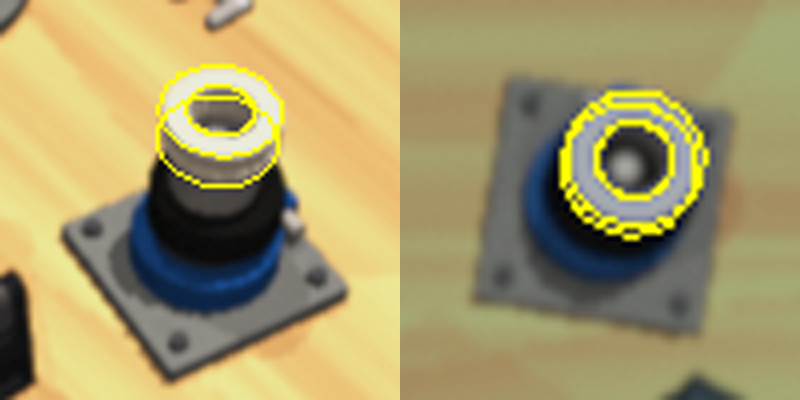

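The bushing is seated and centred. Now the grey cap at side (296,340); it is not the red one at (254,392).

>>> {"method": "drive_tool", "body": {"targets": [[1,0.5,35,0,0,0,0],[0,0,35,0,0,0,0],[0,0,15,0,0,0,0],[0,0,0,0,0,0,0],[0,0,0,0,0,0,100]]}}

```text
t: 22.2
eef_pos: [0.4301, -0.1062, 0.0805]
eef_rot: [-0.0, 1.0, -0.001, 0.001]
wrist_force: [0.5, -0.3, 0.3]
opening: 0.815
```

>>> {"method": "drive_tool", "body": {"targets": [[0,0,0,0,0,0,170],[0,0,0,0,0,0,170],[0,0,0,0,0,0,170],[0,0,0,0,0,0,170]]}}

```text
t: 22.7
eef_pos: [0.4297, -0.1061, 0.0805]
eef_rot: [-0.0, 1.0, -0.0, 0.001]
wrist_force: [-1.9, 1.1, 8.3]
opening: 0.49
```

The upward 8 N suggests the tips touch the bench. I regrip 3 mm higher so they stay clear of the bushing.

>>> {"method": "drive_tool", "body": {"targets": [[0,0,0,0,0,0,100],[0,0,-3,0,0,0,100],[0,0,0,0,0,0,100],[0,0,0,0,0,0,170],[0,0,0,0,0,0,170]]}}

```text
t: 23.32
eef_pos: [0.4291, -0.1058, 0.0826]
eef_rot: [-0.0, 1.0, -0.0, -0.0]
wrist_force: [-2.7, 1.3, 7.5]
opening: 0.488
```

>>> {"method": "drive_tool", "body": {"targets": [[0,0,0,0,0,0,170],[0,0,0,0,0,0,170],[0,0,0,0,0,0,170]]}}

```text
t: 23.7
eef_pos: [0.429, -0.1058, 0.0826]
eef_rot: [-0.0, 1.0, -0.0, -0.0]
wrist_force: [-1.8, 0.2, 6.5]
opening: 0.489
```

```bash
python3 - <<'E'
from h import *
s=vision.grab_frame("side")
cv2.imwrite("pics/g9.png",cv2.resize(s[280:400,240:360],(600,600),interpolation=2))
E
```

```text
(no output)
```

View pics/g9.png

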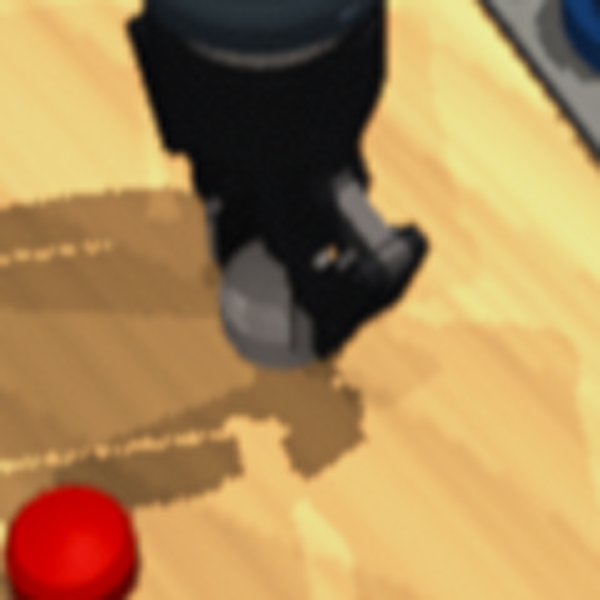

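The tips are actually about 8–10 mm above the bench, so the force comes from the pads swinging forward. I regrip 6 mm lower for a fuller hold on the straight side.

>>> {"method": "drive_tool", "body": {"targets": [[0,0,0,0,0,0,90],[0,0,4,0,0,0,90],[0,0,2,0,0,0,90],[0,0,0,0,0,0,90],[0,0,0,0,0,0,170]]}}

```text
t: 24.38
eef_pos: [0.429, -0.1058, 0.0764]
eef_rot: [-0.0, 1.0, 0.0, -0.0]
wrist_force: [-1.0, 0.2, 1.3]
opening: 0.495
```

>>> {"method": "drive_tool", "body": {"targets": [[0,0,0,0,0,0,170],[0,0,0,0,0,0,170],[0,0,0,0,0,0,170],[0,0,0,0,0,0,170]]}}

```text
t: 24.88
eef_pos: [0.429, -0.1057, 0.0763]
eef_rot: [-0.0, 1.0, -0.0, 0.0]
wrist_force: [-2.3, 0.8, 5.7]
opening: 0.494
```

>>> {"method": "drive_tool", "body": {"targets": [[0,0,-12,0,0,0,170],[0,0,-20,0,0,0,170],[0,0,0,0,0,0,170]]}}

```text
t: 25.25
eef_pos: [0.4301, -0.1063, 0.1097]
eef_rot: [-0.0, 1.0, -0.001, 0.002]
wrist_force: [-0.3, -0.1, -1.1]
opening: 0.492
```

```bash
python3 - <<'E'
from h import *
s=vision.grab_frame("side")
cv2.imwrite("pics/g10.png",cv2.resize(s[260:380,240:360],(600,600),interpolation=2))
E
```

View pics/g10.png

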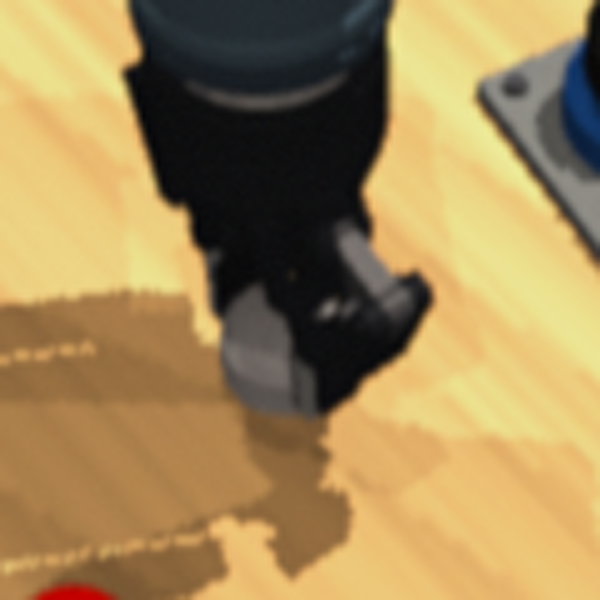

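>>> {"method": "drive_tool", "body": {"targets": [[0,0,-55,0,0,0,170],[-25,1,-52,0,0,0,170],[-45,2.5,0,0,0,0,170],[-45,2.5,0,0,0,0,170],[-45,2.5,0,0,0,0,170]]}}

```text
t: 25.92
eef_pos: [0.59, -0.0969, 0.2142]
eef_rot: [-0.0, 1.0, 0.0, -0.0]
wrist_force: [0.7, -0.9, -0.1]
opening: 0.491
```

>>> {"method": "drive_tool", "body": {"targets": [[-25,2,0,0,0,0,170],[0,0,0,0,0,0,170],[0,0,0,0,0,0,170],[0,0,0,0,0,0,170],[0,0,0,0,0,0,170]]}}

```text
t: 26.55
eef_pos: [0.6134, -0.0953, 0.2153]
eef_rot: [0.0, 1.0, -0.0, -0.0]
wrist_force: [0.0, 0.5, -1.3]
opening: 0.492
```

>>> {"method": "drive_tool", "body": {"targets": [[-1.3,-0.4,8,0,0,0,170],[0,0,8,0,0,0,170],[0,0,4,0,0,0,170],[0,0,0,0,0,0,170],[0,0,0,0,0,0,170]]}}

```text
t: 27.18
eef_pos: [0.6154, -0.0956, 0.1953]
eef_rot: [-0.0, 1.0, -0.0, 0.0]
wrist_force: [0.8, -0.6, -0.9]
opening: 0.496
```

>>> {"method": "drive_tool", "body": {"targets": [[0,0,1,0,0,0,170],[0,0,0,0,0,0,170],[0,0,0,0,0,0,170]]}}

```text
t: 27.55
eef_pos: [0.6153, -0.0956, 0.1943]
eef_rot: [-0.0, 1.0, -0.0, 0.0]
wrist_force: [-0.2, -0.3, -1.6]
opening: 0.488
```

```bash
python3 - <<'E'
from h import *
s=vision.grab_frame("side");t=vision.grab_frame("top"); print(bot.observe()["eef_pos"])
cv2.imwrite("pics/g11.png",np.hstack([cv2.resize(s[210:310,320:420],(400,400),interpolation=2),cv2.resize(t[190:260,330:400],(400,400),interpolation=2)]))
E
```

```text
[ 0.61529295 -0.09557004  0.19427101]
```

View pics/g11.png

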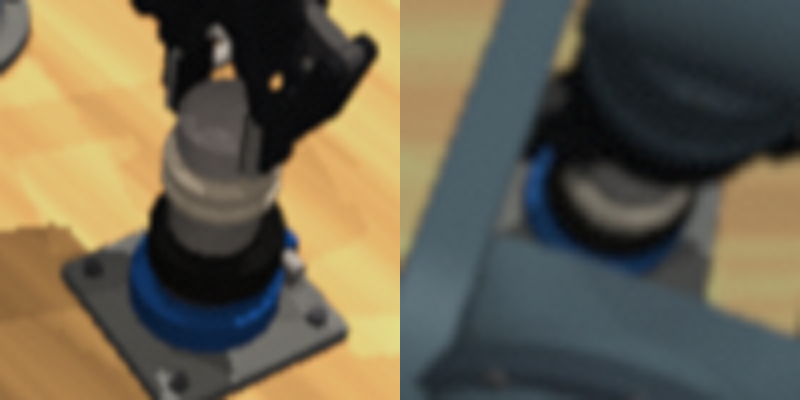

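The cap is about 4 mm above the bushing and centred. Final lowering, in small steps.

>>> {"method": "drive_tool", "body": {"targets": [[0.3,0,1,0,0,0,170],[0,0,1,0,0,0,170],[0,0,1,0,0,0,170],[0,0,0,0,0,0,170],[0,0,0,0,0,0,170]]}}

```text
t: 28.28
eef_pos: [0.6149, -0.0956, 0.1912]
eef_rot: [-0.0, 1.0, -0.0, -0.0]
wrist_force: [0.1, -0.1, -1.0]
opening: 0.492
```

>>> {"method": "drive_tool", "body": {"targets": [[0,0,0.8,0,0,0,170],[0,0,0,0,0,0,170],[0,0,0,0,0,0,170]]}}

```text
t: 28.65
eef_pos: [0.615, -0.0956, 0.1904]
eef_rot: [-0.0, 1.0, -0.0, 0.0]
wrist_force: [0.4, -0.2, -1.0]
opening: 0.497
```

>>> {"method": "drive_tool", "body": {"targets": [[0,0,0.7,0,0,0,170],[0,0,0,0,0,0,170],[0,0,0,0,0,0,170]]}}

```text
t: 29.02
eef_pos: [0.6151, -0.0956, 0.1904]
eef_rot: [-0.0, 1.0, -0.0, 0.0]
wrist_force: [-2.1, 0.5, 5.2]
opening: 0.496
```

Contact at 0.1904, against 0.1903 expected. I release gently, then retreat straight up.

>>> {"method": "drive_tool", "body": {"targets": [[0,0,0,0,0,0,100],[0,0,0,0,0,0,50],[0,0,0,0,0,0,0],[0,0,0,0,0,0,0],[0,0,-10,0,0,0,0]]}}

```text
t: 29.65
eef_pos: [0.6144, -0.0954, 0.1991]
eef_rot: [-0.0, 1.0, 0.0, -0.001]
wrist_force: [0.5, 0.3, 0.2]
opening: 1.003
```

>>> {"method": "drive_tool", "body": {"targets": [[0,0,-30,0,0,0,0],[0,0,-40,0,0,0,0],[40,40,-10,0,0,0,0],[40,40,0,0,0,0,0],[40,40,0,0,0,0,0]]}}

```text
t: 30.28
eef_pos: [0.4939, 0.0254, 0.2807]
eef_rot: [0.0, 1.0, -0.0, 0.001]
wrist_force: [1.4, 1.4, 0.0]
opening: 0.999
```

>>> {"method": "drive_tool", "body": {"targets": [[20,50,0,0,0,0,0],[0,50,0,0,0,0,0],[0,50,0,0,0,0,0],[0,0,0,0,0,0,0],[0,0,0,0,0,0,0]]}}

```text
t: 30.9
eef_pos: [0.4749, 0.1743, 0.2801]
eef_rot: [-0.001, 1.0, -0.0, 0.0]
wrist_force: [0.5, -0.1, 0.3]
opening: 0.997
```

```bash
python3 - <<'E'
from h import *
s=vision.grab_frame("side"); t=vision.grab_frame("top")
cv2.imwrite("pics/f_all.png",s)
obs={}
P=[(z+.114,d) for z,d in PROF["cap_mid"]]
for n in CM:
    for r in vision.silhouettes(n,"cap_mid"):
        c,a=regc(r["region"]); print(n,r["p"],c,a)
        if np.linalg.norm(c-proj(n,[.6154,-.096,.128])[0])<10: obs[n]=c
print(fit(obs,P,(.6,-.1)))
x,y=.6154,-.096
for n,im in(("side",s),("top",t)):
    for z,d in((.114,.044),(.132,.044)): cv2.polylines(im,[proj(n,ring(x,y,z,d)).round().astype(np.int32)],1,(0,255,255),1)
cv2.imwrite("pics/f1.png",np.hstack([cv2.resize(s[210:310,320:420],(400,400),interpolation=2),cv2.resize(t[190:260,330:400],(400,400),interpolation=2)]))
E
```

```text
side 0.86 [254.30355277 391.31844305] 638.0
side 0.75 [375.9268193  244.21627146] 611.5
top 0.69 [386.10431655 348.31894484] 278.0
top 0.63 [371.0291439  216.65027322] 366.0
(array([ 0.61560769, -0.09706034]), array([-0.37063345, -0.36370963,  0.59019757, -0.14645373]))
```

View pics/f1.png

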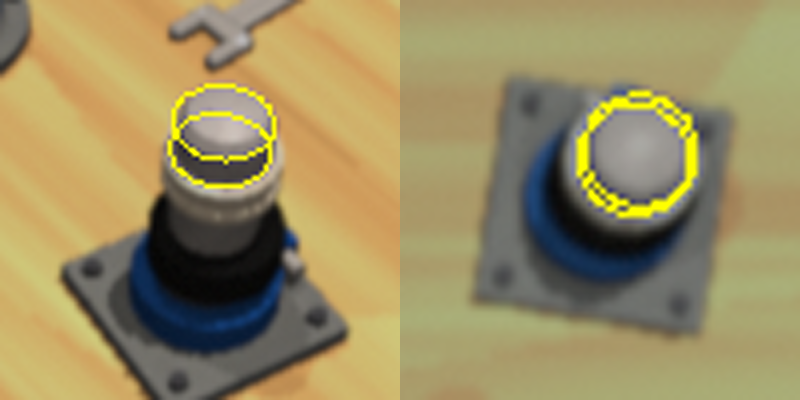

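View pics/f_all.png

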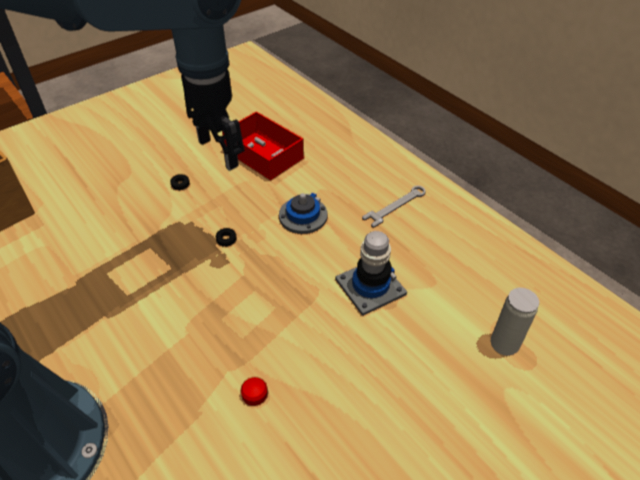

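The stack is complete at side (375,260). The cap fits at (615.6, −97.1) mm against the seat at (615.4, −96.0) mm. The wrench and can have not moved, and the arm is clear of everything.

```bash
python3 -c "
from rig import bot
print(bot.close_job())"
```

```text
the job is handed in; nothing more can be done
None
```

The top mount is made up on the long-rod damper on the square base: the largest buffer, the spacer, the bushing, then the grey cap, dome up. I handed the job in at about 31 s of the 104 s allowed.

- **Seating:** each part was lowered in steps of about 1 mm until it made light contact (5–7 N). The contact heights matched what I expected to within about 0.1 mm.
- **Centring:** the last pictures put the cap about 1 mm from the seat centre. The calibration is only good to about 2 mm, so the cap is centred as far as I can measure.
- **Bystanders:** the wrench, spray can, other damper, small black rings and red cap look untouched in the final side picture.
- **Two irregularities:**
    - Closing on the bushing briefly read 28 N at the wrist, below the limits.
    - I regripped the cap twice on the bench to get a better hold.
- **Failed checks:** none.

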